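# Leak test: clamp the cylinder and hold the recessed valve override down

### The arm

A 6-joint arm with a two-finger parallel gripper is mounted at the origin on a cart in front of the work surface, level with it; the furniture and walls round the work are solid. World frame = base frame: x ahead of the robot, y to its left, z up, the work surface at z = 0. Lengths are in mm, angles in degrees, forces in N, time in s.
With the tool pointing down it reaches from about 300 to 750 mm from the base axis. Payload 8.5 kg.
Tool frame: the origin (TCP) lies midway between the tips of the shut fingers; the grasp point (between the pads) lies 19 mm behind it; z points along the fingers, y is the direction in which the jaws open and shut (so a half turn about z gives the same grasp; the last joint's range is limited). The gripper opens to 88 mm and grips with 3 to 60 N. Pads are 18 mm wide; open, the fingers measure 123 mm over their backs; the gripper's body (75 mm by 187 mm) begins 45 mm behind the grasp point.
Start: joints at [-80.518, 21.807, 74.336, -0, 83.858, -12.336], TCP at [204.408, -510.586, 238.748] pointing down, gripper open.
Joint ranges: [-178.18, 178.18], [-50.72, 133.34], [12.68, 142.11], [-81.47, 261.47], [9.98, 163.14], [-165.26, 165.26]. Speed limits (degrees/s): [136.94, 136.94, 180, 180, 180, 180].

### API

Orientations are given as a 3x3 rotation matrix whose columns are the frame's x, y, z axes.
In Python, from cell import manip gives the robot as it stands.
- The arm moves only by the tool drive_tool, never from a script. Its argument "motion" is text: rows parted by semicolons, each of 7 numbers parted by spaces: the finger opening in mm, from 0 to 88.1, then the shift along the tool's x, y, z in units of 40 mm (1.0 is 40 mm), then the turn, a rotation vector about the tool's x, y, z in units of 6 degrees (1.0 is 6 degrees). In form: jaw x y z rx ry rz; .... A call has 1 to 5 rows; each row is the pose to reach, as a shift and turn from the pose commanded when the call began, along the tool's axes at that moment; what a row does not reach only later rows make up. A row lasts 1/8 s, in which the tool goes at most 62.5 mm and 10.7 degrees, less where a joint would pass 70% of its speed; a pose out of reach is approached as far as the arm can. A call with a gripper value outside its range is refused whole. The fingers move at their own pace and stop on an object; the grip force is fixed at half the most. Time passes only in rows, so rows that repeat a pose let the fingers close. It gives the time, the measured TCP pose, the force and the opening at its end, in the units of the state.
- manip.state(): the state, without advancing time (a new reading comes with each control period).
- manip.camera(name): name is "scene" or "top" or "wrist"; returns a dict with "frame" (400x640x3 uint8, red, green, blue), "fx", "fy", "cx", "cy" (pixels), "extrinsics" (4x4, takes a point from camera to world coordinates); the wrist camera has in their place "T_tool_cam" (4x4, takes a point from camera to tool coordinates, whose origin is the TCP and whose axes are the flange's). Camera axes: x right, y up, looking along -z (the intrinsics and any distortion apply to the point x, -y, -z); pixel columns grow to the right and rows downward; lengths in mm; the calibration is good to about 2 mm. A picture is of the moment at which its call begins: read the wrist's pose just before it. There is no depth.
- manip.finish_job(): hands the job in, once; it reports no verdict.
The state is a dict: "clock": time; "joint_pos": joint angles; "qd": joint speeds; "effort": joint torques, N m; "tcp_pos": TCP position; "orientation": TCP orientation; "contact_force": force on the tool from outside, world axes, zero at the start; "moment": the same for the moment, N m; "opening": opening from 0.0 (shut) to 1.0 (fully open).
Only numpy, scipy, OpenCV 4.12 (cv2) and the standard library are available. Lean on these libraries where they do the work, as an engineer would, in place of code of your own. Each camera call takes 0.05 s, during which the arm holds its last target. There are 200 camera calls.

### The job

A finished cylinder sits in the nest for its leak test. First swing the toggle clamp fully down over it; then take the slim pin with the yellow handle out of the tool stand, put it through the hole in the orange cap of the valve block and push the recessed override button fully down with it. Finish like that, with the pin in the grip and the button held down, the cylinder still clamped; leave the blue-capped valve, the other tool and all other parts alone.

Things in the scene. Friction and masses are not known exactly. Their poses are not given: they have to be found in the camera images.
- clamp_nest: Clamping fixture on the bench (fixed, but stands elsewhere and turned each time): light plate 150 x 110 x 12 mm with a nest of three low rails for the cylinder, and a toggle clamp with a red handle behind it. Frame: x from the nest back to the clamp, y to its left, z up; origin on the underside.
- clamp_nest_clamp (a joint): Clamp hinge about the fixture's +y through clamp_hinge, rad. 0 fully down (foot over the cylinder), 1.66 fully back; starts at 0.9 to 1.3. Arm 16 mm wide, runs 87 mm from the hinge, level to the fixture's -x at 0, raised by q at q. Stiff (0.15 N m friction), stays where left. Close it by pushing the spindle's upper end forwards (-x) and down, or by lifting the handle.
- clamp_hinge (a point): Point on the hinge axis of the clamp, 82 mm above the underside of the fixture, midway in its width.
- spindle_end (a point): Upper end of the upright threaded spindle (6.4 mm thick) near the free end of the clamp arm; it moves with the arm. In the fixture's axes it lies 72 mm to -x and 31 mm above the hinge when the clamp is down; it stands 22 mm above the arm's top, square to the arm, with a 13 mm nut at its root.
- clamp_handle (a point): Centre of the red handle (17 x 14 mm across, 62 mm long) behind the hinge; moves with the clamp. 35 mm to +x and 64 mm above the hinge when down.
- cyl_centre (a point): Centre of the aluminium cylinder body in the nest, 60 x 60 x 58 mm, loose, half-way up. It stands ready in the nest under the clamp and stays there.
- nest_seat (a point): Point on the floor of the nest where the middle of the cylinder's underside belongs, midway in the fixture's width, 73 mm to -x of the hinge; moves with the fixture.
- pin_grip (a point): Centre of the yellow round handle of the pin, 14 mm thick, 66 mm long, half-way up; the pin is loose, about 60 g, and hangs upright in one of the outer holes of the tool stand, its 21 mm collar resting on the stand's top 50 mm above the bench (handle from 6 to 72 mm above the stand's top). z runs from tip to handle end.
- pin_tip (a point): Tip of the pin's steel shaft, 5 mm thick; on the pin's axis, 81 mm below pin_grip. The shaft is 42 mm long from the collar to the tip and must be lifted that far to leave the stand (tip starts 8 mm above the bench).
- nut_driver_grip (a point): Centre of the black handle (21 mm thick, 74 mm long) of the nut driver, half-way up; it hangs in the other outer hole of the stand, 80 mm from the pin. Its shaft (11 mm) is too thick for the valve. Leave it.
- tool_stand: Wooden tool block with a dark steel foot, fixed, 154 x 56 x 50 mm high, three 13 mm holes 40 mm apart along its x axis (the middle one empty); origin on the underside, in the middle. The tools may be in either outer hole.
- manifold: Aluminium valve block, fixed, 118 x 122 mm, carrying two like valves side by side (34 mm apart along its y axis), one with an orange cap and one with a blue cap, in either order; the caps' tops are 82 mm above the bench and nothing near them is taller than 92 mm. Origin on the underside, in the middle.
- orange_valve_mouth (a point): Centre of the upright round hole (10 mm, widened to 14 mm at the rim) at the surface of the orange cap (46 x 30 mm), 82 mm above the bench; the hole runs straight down. The orange override button fills its bottom, its top 13 mm below this point when free and 18 mm when fully down.
- orange_valve_override (a joint): How far the orange override is pushed down, m: 0 free, 0.005 fully down. Sprung: about 2 N to start, 5 N fully down; comes back up when let go.
- blue_valve_mouth (a point): The same hole in the blue cap. Leave it.
- blue_valve_override (a joint): The same for the blue override; must not be pushed.
- orange_valve: The valve with the orange cap, 100 x 30 x 58 mm, fixed on the block; origin in the middle of its underside, 24 mm above the bench; the hole is 24 mm towards its -x end.
- cylinder_10: Small pneumatic cylinder, loose, 61 x 61 x 114 mm, standing far back on the right; bystander, origin on the underside.
- end_cap_1: White square end cap, loose, 56 x 56 x 18 mm, bystander behind the valve block, origin on the underside.
- end_cap_2: A second such end cap, bystander, origin on the underside.
- piston_1: White piston disc, loose, 40 mm across, 14 mm high, bystander near the end caps, origin on the underside.
- piston_rod_1: Chromed rod, loose, 148 mm long, 16 mm thick, lying behind the tool stand, bystander, origin on the underside.

How it is judged (in metres and radians):
On the way, in this order (a step that is already met when the one before it is completed fails the run):
1. the clamp is fully down over the cylinder (value of joint clamp_nest_clamp below 0.06 rad and horizontal distance between cyl_centre and nest_seat below 0.008 m), for 0.2 s.
2. the pin is in the grip, its tip drawn clear above the stand (height (world z) of pin_tip above 0.055 m and contact force between the fingers and pin above 1 N), for 0.2 s.
3. the pin's tip is in the hole of the orange cap (z of pin_tip in the frame of orange_valve_mouth below -0.003 m and horizontal distance between pin_tip and orange_valve_mouth below 0.005 m), for 0.1 s.
At the end, for the whole second after the job is handed in: Pin in the grip, within 0.2 rad of upright, its tip in the orange cap's hole (within 5 mm of the axis, over 15 mm deep), pressing with over 2 N so that the override is down more than 4 of its 5 mm; clamp within 0.06 rad of fully down, cylinder within 8 mm of its seat (all of step 1 and value of joint orange_valve_override above 0.004 m and contact force between pin and orange_valve above 2 N and contact force between the fingers and pin above 2 N and horizontal distance between pin_tip and orange_valve_mouth below 0.005 m and z of pin_tip in the frame of orange_valve_mouth below -0.015 m and angle between pin_tip's own z axis and vertical below 0.2 rad); the arm keeps its last pose, push and grip.
It fails at once if air was let in (orange override pushed more than 2 mm) while the clamp was not down (value of joint orange_valve_override above 0.002 m and value of joint clamp_nest_clamp above 0.1 rad).
It fails at once if the blue override was pushed more than 2 mm (value of joint blue_valve_override above 0.002 m).
It fails at once if the nut driver was lifted or knocked more than 2 cm (distance of nut_driver_grip from where it was at the start of the episode above 0.02 m).
It fails at once if another part was shifted more than 2 cm (distance of any of cylinder_10, end_cap_1, end_cap_2, piston_1, piston_rod_1 from where it was at the start of the episode above 0.02 m).
It also fails if it takes over 51 s, if anything falls off the work surface, if the arm or the gripper's body presses on something with over 40 N, if the wrist force passes 120 N, or if a joint passes its speed limit or range.

## Working session

There is one attempt and no reset: what is moved stays moved. The work goes in short steps, Python scripts to look and compute and a tool call to move; the robot and the scene stay as the last step left them, time stands still between calls to the robot, and variables do not carry over. Pictures are saved under pics/ and viewed, about 8 in all and at most 12, crops included, and the job is handed in when it is done.

Besides the shell and the picture viewer there is one more tool, called after "Call:" as name(argument=value, ...) on one line, values as JSON. drive_tool: Moves the arm, as the interface text tells. Its arguments: {"type":"object","properties":{"motion":{"type":"string"}},"required":["motion"]}

```bash
ls; mkdir -p pics; cat > h.py <<'E'
import numpy as np, cv2
from cell import manip
def snap(n,f=None):
    s=manip.state(); c=manip.camera(n)
    if f: cv2.imwrite('pics/'+f, c['frame'][:,:,::-1])
    if 'extrinsics' in c: T=np.array(c['extrinsics'])
    else:
        W=np.eye(4);W[:3,:3]=s['orientation'];W[:3,3]=s['tcp_pos'];T=W@np.array(c['T_tool_cam'])
    c['T']=T; return c
def ray(c,u,v):
    d=np.array([(u-c['cx'])/c['fx'],-(v-c['cy'])/c['fy'],-1.]); return c['T'][:3,3],c['T'][:3,:3]@d
def onz(c,u,v,z):
    o,d=ray(c,u,v); return o+d*(z-o[2])/d[2]
def tri(*obs):
    A=np.zeros((3,3));b=np.zeros(3)
    for c,u,v in obs:
        o,d=ray(c,u,v);d=d/np.linalg.norm(d);P=np.eye(3)-np.outer(d,d);A+=P;b+=P@o
    p=np.linalg.solve(A,b); return p
def proj(c,p):
    q=np.linalg.inv(c['T'])@np.append(p,1); return c['cx']+c['fx']*q[0]/-q[2], c['cy']-c['fy']*q[1]/-q[2]
E
python3 - <<'E'
from h import *
import pickle
D={}
for n in ('scene','top'):
    c=snap(n,n+'0.png'); D[n]=c; print(n,c.keys(),c['fx'],c['cx'],c['cy'],c['T'].round(2).tolist())
pickle.dump(D,open('d0.pkl','wb'))
print(manip.state())
E
```

```text
pics
scene dict_keys(['frame', 'fx', 'fy', 'cx', 'cy', 'extrinsics', 'T']) 376.9161247271417 319.0735868013506 195.64040674397432 [[-0.89, 0.32, -0.32, 253.33], [-0.45, -0.67, 0.59, 575.98], [-0.02, 0.67, 0.74, 890.5], [0.0, 0.0, 0.0, 1.0]]
top dict_keys(['frame', 'fx', 'fy', 'cx', 'cy', 'extrinsics', 'T']) 373.1581756699649 320.80668415509314 200.15235536538333 [[0.17, 0.96, -0.2, 405.03], [-0.98, 0.17, -0.03, -34.95], [0.0, 0.21, 0.98, 1004.2], [0.0, 0.0, 0.0, 1.0]]
{'clock': 0.1, 'joint_pos': array([-8.05169197e+01,  2.18359290e+01,  7.43796750e+01,  1.41428833e-03,
        8.38603228e+01, -1.23378560e+01]), 'qd': array([ 0.02991294, -0.07526281, -0.15180396, -0.07842427, -0.0023301 ,
        0.0482235 ]), 'effort': array([ 4.10393390e-03, -4.38647246e+01, -2.24912024e+01,  7.14697153e-02,
        3.42452468e-02, -7.51033326e-05]), 'tcp_pos': array([ 204.37926147, -510.33019952,  238.2151138 ]), 'orientation': array([[ 9.28351081e-01,  3.71704496e-01, -1.94123494e-04],
       [ 3.71704419e-01, -9.28350206e-01,  1.31110620e-03],
       [ 3.07129482e-04, -1.28932342e-03, -9.99999122e-01]]), 'contact_force': array([ 0.38446341,  0.27755624, -0.5842506 ]), 'moment': array([-0.03208423,  0.03678824, -0.01289962]), 'opening': 1.0012301286871812}
```

View pics/scene0.png

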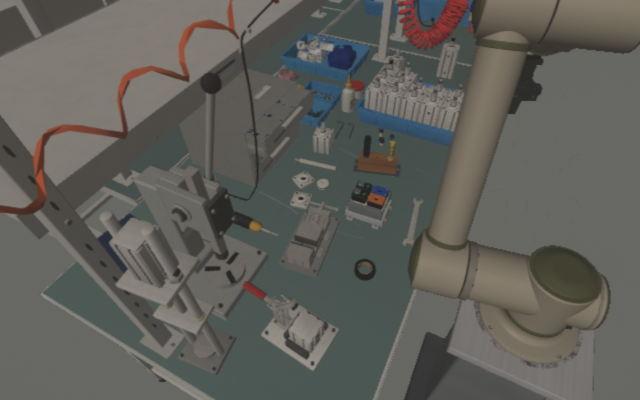

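View pics/top0.png

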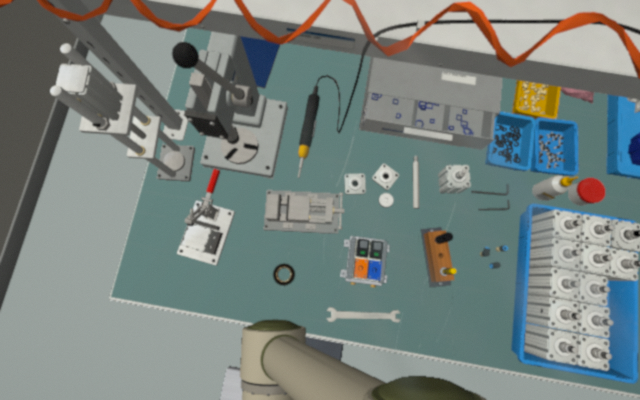

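The scene view shows the fixture at about (300,330), with its red handle at (257,291). The valve block is at (368,203) and the stand at (378,162). In the top view the fixture is at (205,232), the handle at (212,182), the orange cap at (361,268), the black tool at (443,238) and the yellow pin at (451,271).

```bash
python3 - <<'E'
from h import *
import pickle
D=pickle.load(open('d0.pkl','rb'))
def crop(n,x,y,w,h,k): return cv2.resize(D[n]['frame'][y:y+h,x:x+w,::-1],None,fx=k,fy=k,interpolation=cv2.INTER_CUBIC)
a=crop('top',160,160,100,110,4); b=crop('scene',230,270,120,110,3.3334)
a=cv2.resize(a,(400,440)); 
r1=np.hstack([a[:367] if 0 else cv2.resize(a,(334,367)), cv2.resize(b,(400,367))])
c=crop('top',335,225,60,65,3.5); d=crop('top',410,220,60,70,3.3)
cv2.imwrite('pics/c1.png',np.hstack([crop('top',170,160,80,115,5), crop('scene',235,275,80,115,5)]))
for n in D:
    h=cv2.cvtColor(D[n]['frame'],cv2.COLOR_RGB2HSV)
    for nm,lo,hi in [('orange',(5,150,120),(16,255,255)),('yellow',(20,130,100),(32,255,255)),('red',(172,150,80),(180,255,255)),('red2',(0,170,80),(4,255,255)),('blue',(105,140,80),(120,255,255)),('wood',(5,80,50),(18,200,190))]:
        m=cv2.inRange(h,lo,hi); k,l,s,ce=cv2.connectedComponentsWithStats(m)
        for i in range(1,k):
            if s[i,4]>15 and s[i,4]<1500: print(n,nm,ce[i].round(1),s[i].tolist(), onz(D[n],*ce[i],82)[:2].round(0))
E
```

```text
scene orange [230.2  16.9] [228, 3, 6, 26, 77] [1559. -958.]
scene orange [189.2  38.8] [179, 21, 36, 52, 290] [1593. -680.]
scene orange [132.6  78.2] [118, 67, 44, 39, 260] [1576. -307.]
scene orange [ 68.9 128.3] [56, 126, 28, 7, 102] [1533.   36.]
scene orange [ 37.1 154.6] [34, 138, 8, 35, 125] [1510.  177.]
scene orange [ 40.4 180.6] [36, 170, 9, 24, 118] [1392.  252.]
scene orange [375.7 198.3] [369, 194, 15, 10, 82] [ 448. -127.]
scene yellow [392. 145.] [391, 141, 4, 10, 25] [ 484. -367.]
scene yellow [253.4 226.6] [250, 224, 8, 7, 31] [706. 113.]
scene blue [379.7 190.1] [373, 187, 15, 8, 69] [ 449. -161.]
scene wood [350.1  84.1] [348, 80, 5, 8, 18] [ 755. -643.]
scene wood [377.3 162.8] [358, 151, 40, 23, 651] [ 497. -267.]
scene wood [375.7 199. ] [366, 193, 20, 13, 166] [ 447. -124.]
scene wood [366.8 263.7] [363, 262, 8, 5, 18] [389.  85.]
top orange [4.7 1.6] [0, 0, 12, 5, 46] [1006.  982.]
top orange [76.9 11. ] [38, 0, 72, 20, 392] [1013.  771.]
top orange [171.9  14.6] [131, 0, 85, 28, 564] [1049.  504.]
top orange [279.5  23.7] [235, 0, 95, 43, 676] [1074.  200.]

[... 1090 characters left out ...]
66.3  18.2] [130, 0, 82, 31, 149] [1035.  516.]
top wood [170.3  15.9] [140, 0, 63, 26, 142] [1044.  507.]
top wood [248.2  20.1] [234, 0, 32, 39, 80] [1069.  289.]
top wood [272.4  24.8] [241, 0, 68, 38, 145] [1067.  219.]
top wood [311.1  19.4] [279, 0, 52, 44, 139] [1103.  115.]
top wood [380.   34.8] [344, 0, 72, 57, 673] [1089.  -83.]
top wood [487.3  35.5] [416, 3, 149, 64, 484] [1139. -377.]
top wood [612.2  25.4] [581, 12, 59, 41, 119] [1233. -720.]
top wood [605.1  38.7] [557, 21, 83, 58, 172] [1187. -701.]
top wood [437.6 255.7] [424, 230, 30, 52, 979] [ 509. -308.]
top wood [355.1 268.6] [354, 259, 5, 19, 34] [ 443. -114.]
top wood [365.8 270.6] [362, 259, 7, 20, 32] [ 443. -141.]
```

View pics/c1.png

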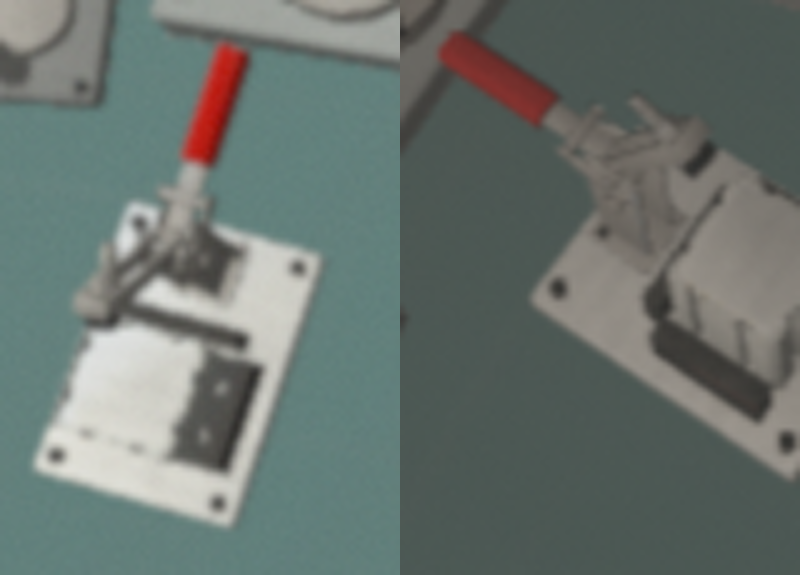

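```bash
python3 - <<'E'
from h import *
import pickle
D=pickle.load(open('d0.pkl','rb')); t=D['top'];s=D['scene']
P=np.array([onz(t,*p,12)[:2] for p in [(196,201),(234.4,211.4),(216.4,265),(177,253.6)]])
print(P.round(1)); print([np.linalg.norm(P[i]-P[(i+1)%4]).round(1) for i in range(4)])
ex=(P[0]+P[1]-P[2]-P[3]);ex/=np.linalg.norm(ex); c=P.mean(0); print('centre',c,'ex',ex,np.degrees(np.arctan2(ex[1],ex[0])))
# rough spindle tip & arm end: both views
tip=tri((t,170+105/5,160+240/5),(s,235+635/5,275+100/5)); print('tip?',tip)
hh=tri((t,212.8,180.7),(s,235+497/5,275+77/5)); print('handle',hh)
ey=np.array([-ex[1],ex[0]])
for p in (tip,hh): print((p[:2]-c)@ex,(p[:2]-c)@ey,p[2])
print('orange',tri((t,360.9,267.8),(s,375.7,198.3)),'yellow',tri((t,451.4,270.6),(s,392,145)))
w=snap('wrist'); print(w['T'].round(2),w['fx'],np.array(w['T_tool_cam']).round(2))
E
```

```text
[[549.  333. ]
 [539.3 224.1]
 [391.8 238.9]
 [402.5 347.9]]
[np.float64(109.4), np.float64(148.2), np.float64(109.6), np.float64(147.3)]
centre [470.6712468  285.95705974] ex [ 0.9949232  -0.10063709] -5.775857903459229
tip? [421.4614402  247.54802675 246.06108171]
handle [489.78457461 232.9420055  194.17487986]
-45.094605157642896 -43.16636962500031 246.06108171481958
24.351573878582844 -50.82239787893976 194.17487985937947
orange [ 447.87776417 -128.14744506   80.37624347] yellow [ 477.21386128 -336.94358857  107.96472241]
[[ 3.7000e-01  8.9000e-01  2.7000e-01  2.7492e+02]
 [-9.3000e-01  3.6000e-01  1.1000e-01 -4.8169e+02]
 [-0.0000e+00 -2.9000e-01  9.6000e-01  3.8381e+02]
 [ 0.0000e+00  0.0000e+00  0.0000e+00  1.0000e+00]] 276.1624562212572 [[  -0.      0.96    0.29   76.18]
 [   1.      0.      0.     -0.56]
 [   0.      0.29   -0.96 -145.58]
 [   0.      0.      0.      1.  ]]
```

```bash
python3 - <<'E'
from h import *
import pickle
D=pickle.load(open('d0.pkl','rb')); t=D['top'];s=D['scene']
c=np.array([470.7,286]);ex=np.array([.9949,-.1006]);ey=np.array([.1006,.9949])
for n,a,b in [('spindle end',(105,240),(235,100)),('handle far',(233,50),(50,45)),('handle near',(200,160),(145,110)),('handle c',(216,105),(97,77))]:
    p=tri((t,170+a[0]/5,160+a[1]/5),(s,235+b[0]/5,275+b[1]/5)); print(n,p.round(1),((p[:2]-c)@ex).round(1),((p[:2]-c)@ey).round(1))
    print('  refl',np.subtract(proj(t,p),(170+a[0]/5,160+a[1]/5)).round(1))
# line of sight of candidate tip in symmetric plane
def plane(cm,u,v):
    o,d=ray(cm,u,v); k=((c-o[:2])@ey)/(d[:2]@ey); p=o+k*d; return ((p[:2]-c)@ex).round(1),p[2].round(1)
print('top tip',plane(t,170+21,160+48),'armend',plane(t,170+19,160+60),'handle far/near',plane(t,170+46.6,170),plane(t,170+40,192), 'hingeish',plane(t,170+36,160+45))
E
```

```text
spindle end [507.7 283.9 162.5] 37.0 1.7
  refl [0.1 0.7]
handle far [623.7 270.6  93.5] 153.8 0.0
  refl [0.  0.3]
handle near [567.1 276.2  86.9] 96.9 -0.1
  refl [-0.  -0.1]
handle c [595.2 273.5  90.7] 125.2 0.1
  refl [0.  0.1]
top tip (np.float64(38.0), np.float64(168.6)) armend (np.float64(11.4), np.float64(155.3)) handle far/near (np.float64(154.3), np.float64(94.6)) (np.float64(96.8), np.float64(86.4)) hingeish (np.float64(62.9), np.float64(82.3))
```

```bash
cat >> h.py <<'E'
from scipy.spatial.transform import Rotation as Rn
def go(pos,yaw,n=1,R0=None,p0=None):
    """tool units from current pose to world pos with tool down and x axis at yaw deg"""
    s=manip.state(); R0=np.array(s['orientation']); p0=np.array(s['tcp_pos'])
    a=np.radians(yaw); Rt=np.array([[np.cos(a),np.sin(a),0],[np.sin(a),-np.cos(a),0],[0,0,-1]])
    sh=R0.T@(np.array(pos)-p0)/40; rv=Rn.from_matrix(R0.T@Rt).as_rotvec(degrees=True)/6
    print('at',p0.round(1),'F',np.round(s['contact_force'],1),'open',round(s['opening'],3),'t',s['clock'],'| shift',sh.round(2),'rot',rv.round(2),'rows>=',np.ceil(max(np.linalg.norm(sh)*40/62.5,np.linalg.norm(rv)*6/10.7)))
E
python3 -c "
from h import *
go((535.4,279.5,255),174.2)"
```

```text
at [ 204.4 -510.4  238.3] F [-0.2 -0.   0.7] open 0.997 t 0.15 | shift [ 15.02 -15.26  -0.4 ] rot [ 0.00e+00 -1.00e-02 -2.54e+01] rows>= 15.0
```

Call:
drive_tool(motion="0 1.0 -1.0 -0.1 0 0 -1.7; 0 2.0 -2.0 -0.2 0 0 -3.4; 0 3.0 -3.05 -0.3 0 0 -5.1; 0 4.0 -4.05 -0.4 0 0 -6.8; 0 5.0 -5.1 -0.4 0 0 -8.5")

```text
clock: 0.78
tcp_pos: [314.7, -245.2, 254.9]
orientation: [[0.29, 0.957, 0.0], [0.957, -0.29, -0.0], [-0.0, 0.001, -1.0]]
contact_force: [0.5, -1.0, -0.3]
opening: 0.456
```

```bash
python3 -c "
from h import *
go((535.4,279.5,255),174.2)"
```

```text
at [ 314.7 -245.2  254.9] F [ 0.5 -1.  -0.3] open 0.456 t 0.775 | shift [14.16  1.47 -0.  ] rot [ 0.000e+00  1.000e-02 -1.685e+01] rows>= 10.0
```

Call:
drive_tool(motion="0 1.4 0.15 0 0 0 -1.7; 0 2.8 0.3 0 0 0 -3.4; 0 4.2 0.45 0 0 0 -5.1; 0 5.65 0.6 0 0 0 -6.8; 0 7.1 0.74 0 0 0 -8.5")

```text
clock: 1.4
tcp_pos: [426.8, 17.6, 254.8]
orientation: [[-0.561, 0.828, 0.0], [0.828, 0.561, -0.0], [-0.0, 0.0, -1.0]]
contact_force: [0.7, -0.1, -0.2]
opening: 0.005
```

```bash
python3 -c "
from h import *
go((535.4,279.5,255),174.2)"
```

```text
at [426.8  17.6 254.8] F [ 0.7 -0.1 -0.2] open 0.005 t 1.4 | shift [ 3.89  5.92 -0.01] rot [-0.    0.   -8.34] rows>= 5.0
```

Call:
drive_tool(motion="0 0.8 1.2 0 0 0 -1.7; 0 1.55 2.4 0 0 0 -3.4; 0 2.35 3.55 0 0 0 -5.1; 0 3.1 4.75 0 0 0 -6.8; 0 3.9 5.92 0 0 0 -8.34")

```text
clock: 2.02
tcp_pos: [536.8, 279.0, 254.4]
orientation: [[-0.995, 0.101, -0.0], [0.101, 0.995, -0.0], [0.0, -0.0, -1.0]]
contact_force: [0.1, -1.3, -0.1]
opening: 0.005
```

```bash
python3 - <<'E'
from h import *
go((535.4,279.5,150),174.2)
snap('wrist','w1.png')
E
```

```text
at [536.8 279.  254.4] F [ 0.1 -1.3 -0.1] open 0.005 t 2.025 | shift [0.03 0.01 2.61] rot [-0. -0. -0.] rows>= 2.0
```

View pics/w1.png

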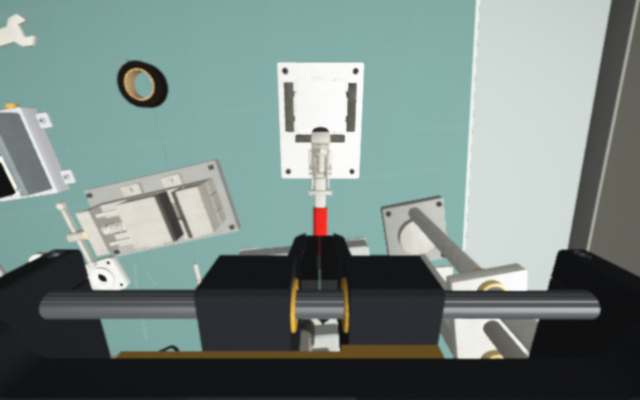

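The wrist view shows the clamp squarely below the tool: spindle and arm end near (320,135), red handle at (320,220). The press parts are further back, at (480,320).

Call:
drive_tool(motion="0 0 0 1.3 0 0 0; 0 0 0 2.6 0 0 0; 0 0.1 0 2.6 0 0 0; 0 0.4 0 2.6 0 0 0; 0 0.6 0 2.6 0 0 0")

```text
clock: 2.7
tcp_pos: [512.9, 279.9, 153.1]
orientation: [[-0.994, 0.107, 0.005], [0.107, 0.994, 0.001], [-0.005, 0.002, -1.0]]
contact_force: [3.9, -0.3, -2.0]
opening: 0.004
```

Call:
drive_tool(motion="0 0.25 0 0.05 0 0 0; 0 0.45 0 0.15 0 0 0; 0 0.65 0 0.3 0 0 0; 0 0.8 0 0.4 0 0 0; 0 0.8 0 0.4 0 0 0")

```text
clock: 3.32
tcp_pos: [480.1, 283.1, 134.2]
orientation: [[-0.994, 0.107, -0.001], [0.107, 0.994, -0.0], [0.001, -0.0, -1.0]]
contact_force: [1.7, -1.2, -2.0]
opening: 0.007
```

```bash
python3 - <<'E'
from h import *
go((476,285,190),174.2)
c=snap('scene')
cv2.imwrite('pics/s2.png',cv2.resize(c['frame'][240:390,220:380,::-1],None,fx=4,fy=4,interpolation=cv2.INTER_CUBIC))
E
```

```text
at [480.1 283.1 134.2] F [ 1.7 -1.2 -2. ] open 0.007 t 3.325 | shift [ 0.11  0.03 -1.39] rot [-0.   -0.01 -0.05] rows>= 1.0
```

View pics/s2.png

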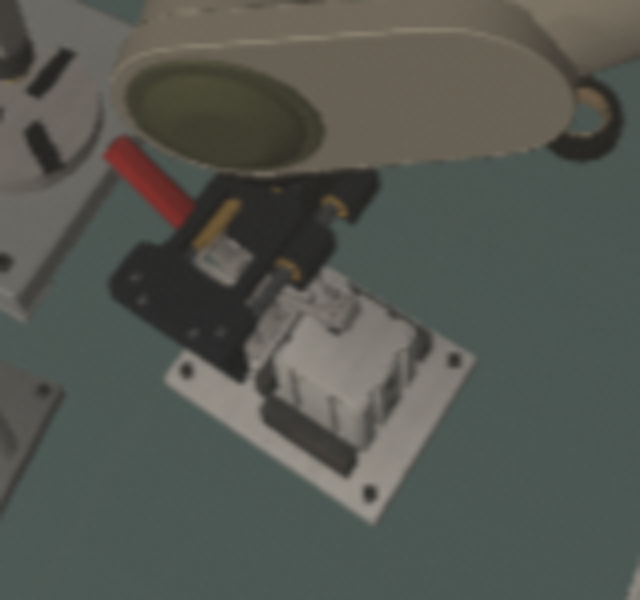

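The clamp has swung partly down, with its arm now close over the cylinder near (330,300). Next I go over the spindle end and press down.

Call:
drive_tool(motion="0 -0.05 0 -0.6 0 0 0; 0 0.4 0 -0.6 0 0 0; 0 0.55 0 -0.4 0 0 0; 0 0.6 0 -0.1 0 0 0; 0 0.65 0 0.1 0 0 0")

```text
clock: 4.0
tcp_pos: [454.3, 285.8, 129.6]
orientation: [[-0.994, 0.107, -0.002], [0.107, 0.994, -0.0], [0.002, -0.001, -1.0]]
contact_force: [-5.6, 0.1, 8.4]
opening: 0.006
```

Call:
drive_tool(motion="0 0.05 0 0.15 0 0 0; 0 0.1 0 0.3 0 0 0; 0 0.1 0 0.45 0 0 0; 0 0.1 0 0.5 0 0 0; 0 0.1 0 0.5 0 0 0")

```text
clock: 4.62
tcp_pos: [443.6, 286.8, 108.9]
orientation: [[-0.994, 0.106, -0.017], [0.106, 0.994, -0.001], [0.017, -0.003, -1.0]]
contact_force: [-29.0, 6.4, 12.3]
opening: 0.008
```

Call:
drive_tool(motion="0 0.05 0 -0.1 0 0 0; 0 0.05 0 -0.6 0 0 0; 0 0.05 0 -0.9 0 0 0; 0 0.05 0 -0.9 0 0 0")

```text
clock: 5.12
tcp_pos: [449.4, 286.6, 147.1]
orientation: [[-0.994, 0.107, 0.001], [0.107, 0.994, 0.0], [-0.001, 0.001, -1.0]]
contact_force: [0.5, 0.1, -0.6]
opening: 0.004
```

```bash
python3 - <<'E'
from h import *
go((450,285.8,140),174.2)
w=snap('wrist')
o=np.zeros((0,800,3),np.uint8)
a=cv2.resize(w['frame'][30:230,220:420,::-1],None,fx=2,fy=2,interpolation=cv2.INTER_CUBIC)
s=snap('scene');b=cv2.resize(s['frame'][255:375,230:350,::-1],(400,400),interpolation=cv2.INTER_CUBIC)
cv2.imwrite('pics/s3.png',np.hstack([a,b]))
import pickle; pickle.dump((w,s),open('d3.pkl','wb'))
E
```

```text
at [449.4 286.6 147.1] F [ 0.5  0.1 -0.6] open 0.004 t 5.125 | shift [-0.02 -0.02  0.18] rot [ 0.01  0.01 -0.06] rows>= 1.0
```

View pics/s3.png

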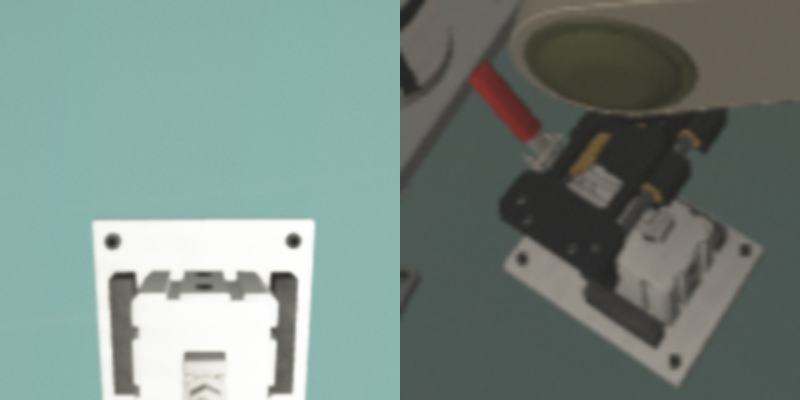

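```bash
python3 - <<'E'
from h import *
import pickle
w,s=pickle.load(open('d3.pkl','rb'))
c=np.array([470.7,286]);ex=np.array([.9949,-.1006]);ey=np.array([.1006,.9949])
h=c+52.8*ex
def plane(cm,u,v):
    o,d=ray(cm,u,v); k=((c-o[:2])@ey)/(d[:2]@ey); p=o+k*d; return ((p[:2]-h)@ex).round(1),(p[2]-82).round(1)
def pt(x,z): return [*(h+x*ex),z+82]
print('handle far end top?',plane(s,230+80/3.333,255+72/3.333),'near',plane(s,230+130/3.333,255+135/3.333))
for q in (0,.1,.2,.3,.4):
    C,S=np.cos(q),np.sin(q); rot=lambda x,z:(x*C+z*S,-x*S+z*C)
    f=lambda cm,x,z,o,k:(np.subtract(proj(cm,pt(*rot(x,z))),o)*k).round(0)
    print(q,'handle far/near in crop',f(s,35+15,64+27,(230,255),3.333),f(s,35-15,64-27,(230,255),3.333),'handle c',f(s,35,64,(230,255),3.333),'armend in w',f(w,-87,9,(220,30),2),f(w,-87,0,(220,30),2),'spindle',f(w,-72,31,(220,30),2))
E
```

```text
handle far end top? (np.float64(58.9), np.float64(84.3)) near (np.float64(25.6), np.float64(31.8))
0 handle far/near in crop [89. 73.] [136. 135.] handle c [113. 105.] armend in w [200. 338.] [200. 331.] spindle [200. 397.]
0.1 handle far/near in crop [80. 71.] [132. 134.] handle c [106. 103.] armend in w [200. 348.] [200. 339.] spindle [200. 415.]
0.2 handle far/near in crop [71. 70.] [128. 134.] handle c [100. 102.] armend in w [200. 362.] [200. 349.] spindle [201. 435.]
0.3 handle far/near in crop [64. 70.] [125. 133.] handle c [ 95. 102.] armend in w [200. 378.] [200. 362.] spindle [201. 457.]
0.4 handle far/near in crop [58. 71.] [122. 134.] handle c [ 91. 103.] armend in w [200. 398.] [200. 379.] spindle [201. 481.]
```

Call:
drive_tool(motion="0 -0.25 0.03 0 0 0 0; 0 -0.25 0.03 0.4 0 0 0; 0 -0.25 0.03 0.65 0 0 0; 0 -0.2 0.03 0.8 0 0 0; 0 -0.2 0.03 0.9 0 0 0")

```text
clock: 5.85
tcp_pos: [457.4, 287.0, 113.3]
orientation: [[-0.994, 0.107, 0.003], [0.107, 0.994, 0.001], [-0.003, 0.001, -1.0]]
contact_force: [-12.2, -5.3, 44.5]
opening: 0.006
```

Call:
drive_tool(motion="0 0 0 0.03 0 0 0; 0 0 0 0.03 0 0 0; 0 0 0 -0.5 0 0 0; 0 0.1 0 -1.5 0 0 0; 0 0.5 0 -2.5 0 0 0")

```text
clock: 6.48
tcp_pos: [437.4, 288.9, 211.7]
orientation: [[-0.994, 0.108, 0.0], [0.108, 0.994, -0.0], [-0.0, -0.0, -1.0]]
contact_force: [-0.7, -0.1, -0.9]
opening: 0.001
```

```bash
python3 - <<'E'
from h import *
go((477.2,-337,250),-90)
w=snap('wrist');s=snap('scene')
a=cv2.resize(w['frame'][30:230,220:420,::-1],None,fx=2,fy=2,interpolation=cv2.INTER_CUBIC)
b=cv2.resize(s['frame'][255:375,230:350,::-1],(400,400),interpolation=cv2.INTER_CUBIC)
cv2.imwrite('pics/s4.png',np.hstack([a,b]))
c=np.array([470.7,286]);ex=np.array([.9949,-.1006]);h=c+52.8*ex
def pt(x,z): return [*(h+x*ex),z+82]
for q in (0,.06,.12,.2):
    C,S=np.cos(q),np.sin(q); rot=lambda x,z:(x*C+z*S,-x*S+z*C)
    f=lambda cm,x,z,o,k:(np.subtract(proj(cm,pt(*rot(x,z))),o)*k).round(0)
    print(q,'handle far/near',f(s,50,91,(230,255),3.333),f(s,20,37,(230,255),3.333),'armend w',f(w,-87,9,(220,30),2),f(w,-87,0,(220,30),2),'spindle',f(w,-72,31,(220,30),2))
E
```

```text
at [437.4 288.9 211.7] F [-0.7 -0.1 -0.9] open 0.001 t 6.475 | shift [ -2.67 -15.45  -0.96] rot [ -0.     0.   -16.03] rows>= 11.0
0 handle far/near [89. 73.] [136. 135.] armend w [197. 323.] [197. 319.] spindle [198. 367.]
0.06 handle far/near [83. 72.] [133. 135.] armend w [197. 328.] [197. 322.] spindle [198. 374.]
0.12 handle far/near [78. 71.] [131. 134.] armend w [197. 333.] [197. 325.] spindle [198. 382.]
0.2 handle far/near [71. 70.] [128. 134.] armend w [197. 340.] [197. 331.] spindle [198. 393.]
```

View pics/s4.png

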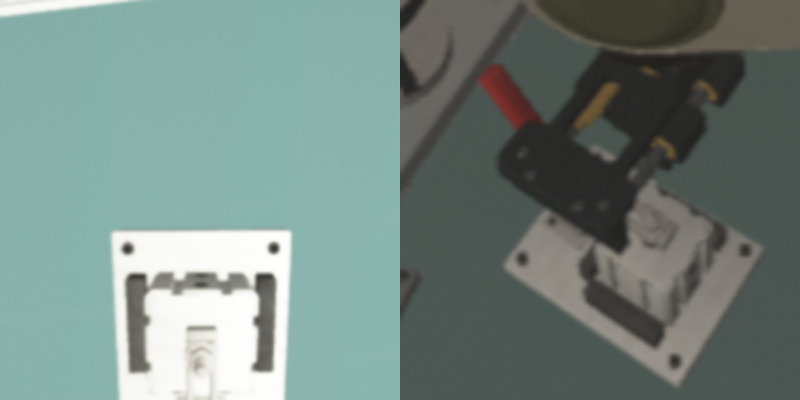

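Clamp down: handle far end at (490,72) and spindle end at (199,365) both match q≈0. Next is the pin.

```bash
python3 - <<'E'
from h import *
import pickle
D=pickle.load(open('d0.pkl','rb')); t=D['top'];s=D['scene']
p=tri((t,443,238),(s,367,147)); print('driver',p)
h=cv2.cvtColor(t['frame'],cv2.COLOR_RGB2HSV); m=cv2.inRange(h,(5,80,50),(18,200,190))[225:290,415:465]
r=cv2.minAreaRect(cv2.findNonZero(m)); b=cv2.boxPoints(r)+[415,225]; print([onz(t,*q,45)[:2].round(0).tolist() for q in b])
go((470,-334,230),180)
E
```

```text
driver [ 552.64082627 -315.10244036   88.86683379]
[[565.0, -275.0], [586.0, -331.0], [462.0, -367.0], [443.0, -313.0]]
at [437.5 289.8 214.7] F [ 0.4  0.1 -0.2] open 0.007 t 6.575 | shift [ -2.47 -15.42  -0.42] rot [ 0.03  0.07 -1.02] rows>= 10.0
```

Call:
drive_tool(motion="50 -0.2 -1.5 0 0 0 -0.4; 50 -0.5 -3.0 0 0 0 -0.8; 50 -0.8 -4.5 0 0 0 -1.2; 50 -1.1 -6.0 0 0 0 -1.6; 50 -1.3 -7.5 0 0 0 -2")

```text
clock: 7.2
tcp_pos: [456.7, -17.0, 210.1]
orientation: [[-0.995, -0.103, -0.0], [-0.103, 0.995, -0.0], [0.0, -0.0, -1.0]]
contact_force: [1.8, -0.2, 0.3]
opening: 0.545
```

```bash
python3 -c "
from h import *
go((476,-335,175),196.4)"
```

```text
at [456.7 -17.  210.1] F [ 1.8 -0.2  0.3] open 0.545 t 7.2 | shift [ 0.34 -7.96  0.88] rot [-0.   -0.   -1.74] rows>= 6.0
```

Call:
drive_tool(motion="50 0.05 -1.5 0 0 0 -0.4; 50 0.1 -3.0 0 0 0 -0.8; 50 0.15 -4.5 0.2 0 0 -1.2; 50 0.25 -6.0 0.5 0 0 -1.74; 50 0.3 -7.0 0.8 0 0 -1.74")

```text
clock: 7.82
tcp_pos: [472.9, -297.4, 177.3]
orientation: [[-0.96, -0.28, -0.001], [-0.28, 0.96, 0.0], [0.0, 0.0, -1.0]]
contact_force: [0.9, 0.4, -0.0]
opening: 0.568
```

Call:
drive_tool(motion="50 0 -0.8 0 0 0 0; 50 0 -0.8 0 0 0 0; 50 0 -0.8 0 0 0 0")

```text
clock: 8.2
tcp_pos: [482.1, -324.6, 178.2]
orientation: [[-0.96, -0.281, -0.001], [-0.281, 0.96, 0.001], [0.0, 0.001, -1.0]]
contact_force: [-0.8, 0.6, 0.2]
opening: 0.569
```

```bash
python3 - <<'E'
from h import *
go((476,-335,76),196.4)
w=snap('wrist','w5.png')
print(proj(w,(476.5,-335,122)),proj(w,(476.5,-335,56)))
h=cv2.cvtColor(w['frame'],cv2.COLOR_RGB2HSV); m=cv2.inRange(h,(20,110,80),(32,255,255)); k,l,s,ce=cv2.connectedComponentsWithStats(m)
for i in range(1,k):
    if s[i,4]>40: print(s[i].tolist(),ce[i].round(1))
import pickle; pickle.dump(w,open('d5.pkl','wb'))
E
```

```text
at [ 482.1 -324.6  178.2] F [-0.8  0.6  0.2] open 0.569 t 8.2 | shift [ 0.22 -0.21  2.55] rot [ 0.01 -0.   -0.01] rows>= 2.0
(np.float64(307.39601007870334), np.float64(204.50397078821607)) (np.float64(310.01643075929076), np.float64(183.82332030171798))
[295, 181, 20, 34, 464] [305.3 199.4]
[505, 199, 49, 49, 1091] [528.9 223. ]
[195, 277, 26, 57, 681] [205.2 305.3]
[420, 278, 24, 56, 615] [434.  305.8]
[216, 345, 327, 13, 2403] [406.6 352.9]
```

View pics/w5.png

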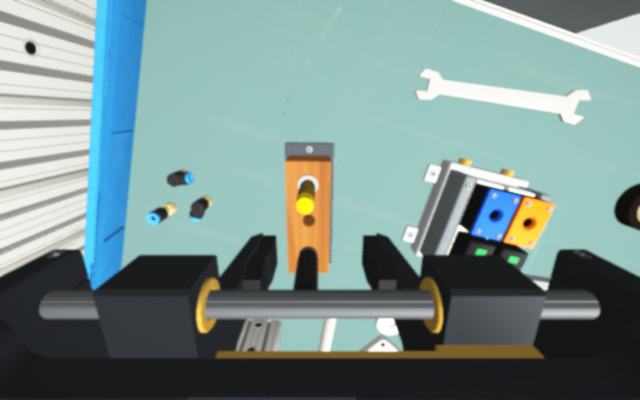

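The wrist view shows the top of the pin's yellow handle at (304,205). The driver is at (306,270), the blue cap's hole at (495,214) and the orange cap's hole at (530,223).

```bash
python3 - <<'E'
from h import *
import pickle
w=pickle.load(open('d5.pkl','rb'))
p=onz(w,304.5,205,122); print(p, onz(w,308,183,51))
print('orange',onz(w,530,223,82),'blue',onz(w,495.5,214,82))
f=w['frame'][200:245,510:555]; g=cv2.cvtColor(f,cv2.COLOR_RGB2GRAY); print([( (g<60).sum()), np.argwhere(g<60).mean(0)[::-1]+[510,200]])
go((p[0],p[1],78),196.4)
E
```

```text
[ 477.51089239 -337.03121167  122.        ] [ 477.48151488 -337.0088464    51.        ]
orange [ 448.58525674 -126.82826493   82.        ] blue [ 449.50561429 -162.18761438   82.        ]
[np.int64(35), array([527.22857143, 222.34285714])]
at [ 482.2 -324.4  178.5] F [-0.2 -0.5 -0.2] open 0.569 t 8.25 | shift [ 0.2  -0.27  2.51] rot [ 0.01 -0.   -0.01] rows>= 2.0
```

Call:
drive_tool(motion="50 0.2 -0.27 0 0 0 0; 50 0.2 -0.27 0.5 0 0 0; 50 0.2 -0.27 1.5 0 0 0; 50 0.2 -0.27 2.5 0 0 0; 50 0.2 -0.27 2.5 0 0 0")

```text
clock: 8.88
tcp_pos: [476.6, -337.2, 76.9]
orientation: [[-0.96, -0.281, -0.003], [-0.281, 0.96, 0.004], [0.002, 0.004, -1.0]]
contact_force: [0.0, 1.1, 0.6]
opening: 0.569
```

Call:
drive_tool(motion="8 0 0 0 0 0 0; 8 0 0 0 0 0 0; 8 0 0 0 0 0 0; 8 0 0 0 0 0 0; 8 0 0 0 0 0 0")

```text
clock: 9.5
tcp_pos: [477.8, -338.0, 79.3]
orientation: [[-0.96, -0.281, 0.001], [-0.281, 0.96, -0.001], [-0.0, -0.001, -1.0]]
contact_force: [-1.1, 0.4, 4.1]
opening: 0.148
```

Call:
drive_tool(motion="8 0 0 -0.5 0 0 0; 8 0 0 -1.2 0 0 0; 8 0 0 -2.0 0 0 0; 8 0 0 -2.8 0 0 0; 8 0 0 -3.1 0 0 0")

```text
clock: 10.12
tcp_pos: [477.9, -338.2, 204.2]
orientation: [[-0.96, -0.281, 0.002], [-0.281, 0.96, -0.002], [-0.001, -0.002, -1.0]]
contact_force: [-0.1, -0.9, -1.9]
opening: 0.146
```

```bash
python3 - <<'E'
from h import *
go((448.2,-127.5,200),196.4)
for n in('scene','top'):
    c=snap(n); h=cv2.cvtColor(c['frame'],cv2.COLOR_RGB2HSV); m=cv2.inRange(h,(20,130,100),(32,255,255)); k,l,s,ce=cv2.connectedComponentsWithStats(m)
    print(n,[(ce[i].round(0).tolist(),s[i,4]) for i in range(1,k) if s[i,4]>10])
E
```

```text
at [ 477.9 -338.2  204.2] F [-0.1 -0.9 -1.9] open 0.146 t 10.125 | shift [-0.77  5.26  0.09] rot [-0.02  0.01 -0.02] rows>= 4.0
scene [([253.0, 227.0], np.int32(28))]
top [([537.0, 100.0], np.int32(1165)), ([538.0, 85.0], np.int32(38)), ([303.0, 150.0], np.int32(106)), ([567.0, 181.0], np.int32(97))]
```

Call:
drive_tool(motion="8 -0.15 1.1 0.1 0 0 0; 8 -0.3 2.2 0.1 0 0 0; 8 -0.5 3.3 0.1 0 0 0; 8 -0.6 4.4 0.1 0 0 0; 8 -0.65 4.8 0.1 0 0 0")

```text
clock: 10.85
tcp_pos: [447.8, -144.4, 197.7]
orientation: [[-0.959, -0.282, -0.002], [-0.282, 0.959, 0.001], [0.002, 0.002, -1.0]]
contact_force: [0.2, -0.4, -0.3]
opening: 0.146
```

```bash
python3 - <<'E'
from h import *
import pickle
go((448.2,-127.5,175),196.4)
w=snap('wrist','w6.png');s=snap('scene'); pickle.dump((w,s),open('d6.pkl','wb'))
st=manip.state(); R=np.array(st['orientation']); q=np.array(st['tcp_pos'])+R@[0,0,71]
print('tip exp',q,proj(w,q),proj(s,q),'mouth',proj(w,(448.6,-126.8,82)),proj(s,(448.6,-126.8,82)))
b=cv2.resize(s['frame'][150:230,330:430,::-1],None,fx=4,fy=4,interpolation=cv2.INTER_CUBIC)
a=cv2.resize(w['frame'][130:290,220:420,::-1],(400,320),interpolation=cv2.INTER_CUBIC)
cv2.imwrite('pics/c6.png',np.hstack([a,b]))
E
```

```text
at [ 447.8 -144.4  197.7] F [ 0.2 -0.4 -0.3] open 0.146 t 10.85 | shift [-0.13  0.4   0.57] rot [ 0.02 -0.02 -0.  ] rows>= 1.0
tip exp [ 448.42428723 -145.45786954  127.16254134] (np.float64(316.7647446079304), np.float64(208.95774821779966)) (np.float64(379.353363745821), np.float64(182.98267579956908)) mouth (np.float64(335.09365978756773), np.float64(199.21383741888113)) (np.float64(375.3925784917609), np.float64(198.1658825315287))
```

View pics/c6.png

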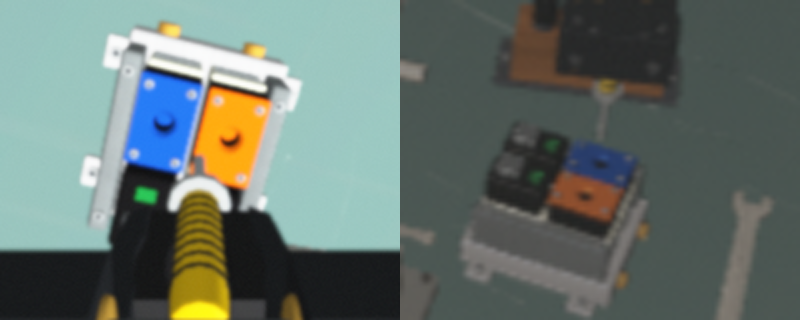

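Left panel: orange hole at full-image (335,199), as predicted. The pin tip is at (318,209) there and at (380,184) in the scene view. The pin hangs upright in the grip.

```bash
python3 - <<'E'
from h import *
import pickle
w,s=pickle.load(open('d6.pkl','rb'))
tip=tri((w,318.3,209),(s,380,184.3)); m=onz(w,335,199,82)
tz=onz(w,318.3,209,127); st=manip.state(); R=np.array(st['orientation'])
print(tip,tz,'mouth',m, 'scene mouth',onz(s,330+188/4,150+197/4,82))
print('delta tool units',R.T@(m-tip)/40,R.T@(m-tz)/40)
E
```

```text
[ 447.12179059 -143.96037826  125.11695999] [ 448.15667735 -144.21211519  127.        ] mouth [ 448.4146671  -126.95492058   82.        ] scene mouth [ 442.99297249 -124.93375385   82.        ]
delta tool units [-0.15176446  0.39784872  1.07814182] [-0.12875459  0.41114481  1.12524688]
```

Call:
drive_tool(motion="8 -0.13 0.41 0 0 0 0; 8 -0.13 0.41 0.4 0 0 0; 8 -0.13 0.41 0.8 0 0 0; 8 -0.13 0.41 0.95 0 0 0; 8 -0.13 0.41 0.95 0 0 0")

```text
clock: 11.58
tcp_pos: [449.2, -129.3, 160.6]
orientation: [[-0.96, -0.28, -0.0], [-0.28, 0.96, 0.0], [0.0, 0.0, -1.0]]
contact_force: [0.7, 0.4, -0.6]
opening: 0.151
```

```bash
python3 - <<'E'
from h import *
import pickle
go((448.2,-127.5,175),196.4)
w=snap('wrist');s=snap('scene');pickle.dump((w,s),open('d7.pkl','wb'))
st=manip.state(); R=np.array(st['orientation']); q=np.array(st['tcp_pos'])+R@[0,0,71]
print('tip exp',q,proj(w,q),'mouth',proj(w,(448.4,-127,82)))
a=cv2.resize(w['frame'][160:240,280:380,::-1],(500,400),interpolation=cv2.INTER_CUBIC)
b=cv2.resize(s['frame'][175:215,360:397,::-1],(300,324),interpolation=cv2.INTER_CUBIC)
cv2.imwrite('pics/c7.png',np.hstack([a[:324],b]) )
E
```

```text
at [ 449.2 -129.3  160.6] F [ 0.7  0.4 -0.6] open 0.151 t 11.575 | shift [ 0.01  0.05 -0.36] rot [ 0.   -0.   -0.02] rows>= 1.0
tip exp [ 449.44222213 -129.4250885    90.1582519 ] (np.float64(318.197398034666), np.float64(208.8251728217191)) mouth (np.float64(321.2864757330607), np.float64(205.34282997100644))
```

View pics/c7.png

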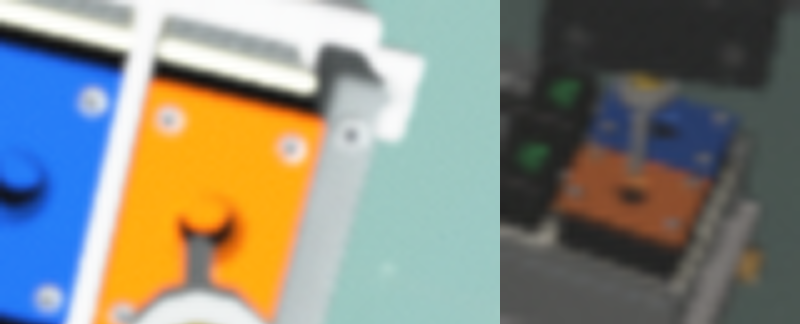

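```bash
python3 - <<'E'
from h import *
import pickle
w,s=pickle.load(open('d7.pkl','rb'))
R=np.array(manip.state()['orientation'])
tz=onz(w,320,208.2,90); m=onz(w,321.4,205.6,82); print(tz,m,tri((w,320,208.2),(s,377,197)))
ts=onz(s,377,197,90); ms=onz(s,376.3,199.1,82); print('scene',ts,ms)
print(R.T@(m-tz),R.T@(ms-ts),'mm tool')
E
```

```text
[ 448.55279054 -128.13063518   90.        ] [ 448.59525376 -126.84142385   82.        ] [ 446.71186356 -127.87529976   88.6973301 ]
scene [ 444.19113175 -125.96602238   90.        ] [ 444.9867672  -124.59820364   82.        ]
[-0.39791567  1.23023236  7.99950376] [-1.14291375  1.09449307  7.99998731] mm tool
```

Call:
drive_tool(motion="8 -0.015 0.03 0 0 0 0; 8 -0.015 0.03 0.15 0 0 0; 8 -0.015 0.03 0.3 0 0 0; 8 -0.015 0.03 0.42 0 0 0; 8 -0.015 0.03 0.42 0 0 0")

```text
clock: 12.3
tcp_pos: [449.2, -127.8, 143.5]
orientation: [[-0.96, -0.281, -0.001], [-0.281, 0.96, 0.0], [0.001, 0.001, -1.0]]
contact_force: [0.2, 0.6, -0.5]
opening: 0.151
```

Call:
drive_tool(motion="8 0 0 0.05 0 0 0; 8 0 0 0.1 0 0 0; 8 0 0 0.15 0 0 0; 8 0 0 0.15 0 0 0")

```text
clock: 12.8
tcp_pos: [449.5, -127.9, 138.1]
orientation: [[-0.96, -0.281, 0.0], [-0.281, 0.96, -0.0], [-0.0, -0.0, -1.0]]
contact_force: [-0.1, -0.1, 2.4]
opening: 0.153
```

Call:
drive_tool(motion="8 0 0 0.04 0 0 0; 8 0 0 0.08 0 0 0; 8 0 0 0.08 0 0 0")

```text
clock: 13.18
tcp_pos: [449.5, -127.9, 135.1]
orientation: [[-0.96, -0.281, 0.001], [-0.281, 0.96, -0.0], [-0.001, -0.001, -1.0]]
contact_force: [-1.1, 0.9, 6.0]
opening: 0.146
```

Call:
drive_tool(motion="8 0 0 0.04 0 0 0; 8 0 0 0.06 0 0 0; 8 0 0 0.06 0 0 0")

```text
clock: 13.55
tcp_pos: [450.2, -128.2, 134.3]
orientation: [[-0.96, -0.281, 0.003], [-0.281, 0.96, -0.002], [-0.003, -0.003, -1.0]]
contact_force: [-2.3, 2.2, 22.6]
opening: 0.151
```

Call:
drive_tool(motion="8 0 0 0.04 0 0 0; 8 0 0 0.04 0 0 0; 8 0 0 0.04 0 0 0")

```text
clock: 13.92
tcp_pos: [450.8, -128.3, 133.6]
orientation: [[-0.96, -0.281, 0.006], [-0.281, 0.96, -0.003], [-0.005, -0.004, -1.0]]
contact_force: [-3.0, 4.2, 30.8]
opening: 0.15
```

Call:
drive_tool(motion="8 0 0 -0.02 0 0 0; 8 0 0 -0.02 0 0 0; 8 0 0 -0.02 0 0 0; 8 0 0 -0.02 0 0 0")

```text
clock: 14.42
tcp_pos: [450.7, -128.2, 133.9]
orientation: [[-0.96, -0.281, 0.005], [-0.281, 0.96, -0.002], [-0.004, -0.003, -1.0]]
contact_force: [-1.5, 3.3, 26.2]
opening: 0.148
```

```bash
python3 - <<'E'
from h import *
w=snap('wrist');s=snap('scene'); print(manip.state()['contact_force'],manip.state()['clock'])
a=cv2.resize(w['frame'][150:250,270:370,::-1],(400,400),interpolation=cv2.INTER_CUBIC)
b=cv2.resize(s['frame'][255:375,230:350,::-1],(400,400),interpolation=cv2.INTER_CUBIC)
cv2.imwrite('pics/c8.png',np.hstack([a,b]))
E
```

```text
[-1.52062454  3.52661684 25.53709286] 14.525
```

View pics/c8.png

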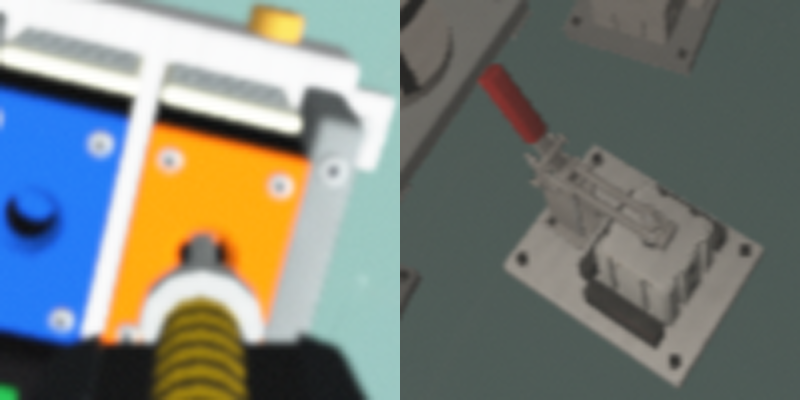

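The left panel shows the shaft in the orange hole, at about (205,250). The right panel shows the clamp down on the cylinder, handle end at (490,72). The force also matches: about 2 N at first contact, 6 N after 3 mm, then a hard stop.

```bash
python3 -c "
from h import *
print(manip.finish_job()); s=manip.state(); print(s['contact_force'],s['opening'],s['clock'])"
```

```text
the job is handed in; nothing more can be done
None
the job is handed in; nothing more can be done
```

I closed the toggle clamp over the cylinder, took the yellow-handled pin from the stand and pushed the orange override down to its stop with it. I handed the job in at about 14.5 s of the 51 s allowed; no verdict was reported.

**Clamp:** The first downward push slipped off the front of the spindle, with about 31 N on the fingers, and left the clamp at roughly 0.1–0.2 rad. A second push straight down on the spindle end met a hard stop at 44 N. The pictures after it, including one just before hand-in, match the clamp at about 0 rad with the cylinder on its seat by eye.

**Pin and override:**
- **Grip:** The pin is held at 13 mm opening and looks upright.
- **Contact:** The force was 2.4 N at first contact and 6 N after 3 mm more, then rose steeply at the stop.
- **Depth:** I work out the tip depth at about 18.5 mm below the mouth.
- **Holding force:** The last reading was about 25 N. The force had reached 31 N and I eased it back slightly, so the pin may have slipped a little in the grip.

**Other parts:** I did not measure the bystander parts again at the end. Every move was planned clear of them and of the nut driver and the blue valve, and I felt no unexpected contact.

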